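Set the larger dividing head to 60 degrees

ROBOT

A 7-joint arm with a two-finger parallel gripper is mounted at the origin on the work surface; the furniture and walls round the work are solid. World frame = base frame: x ahead of the robot, y to its left, z up, the work surface at z = 0. Lengths are in m, angles in rad, forces in N, time in s.
With the tool pointing down it reaches from about 0.4 to 0.85 m from the base axis. Payload 10.4 kg.
Tool frame: the origin (TCP) lies midway between the tips of the shut fingers; the grasp point (between the pads) lies 19 mm behind it; z points along the fingers, x is the direction in which the jaws open and shut, and the axes are right-handed (so a half turn about z gives the same grasp; the last joint's range is limited). The gripper opens to 87 mm and grips with 3 to 60 N. Pads are 19 mm wide; open, the fingers measure 117 mm over their backs; the gripper's body (75 mm by 190 mm) begins 51 mm behind the grasp point.
Start: joints at [-1.209, 0.332, -0.065, 1.46, 0.022, 1.35, -0.088], TCP at [0.235, 0.579, 0.223] pointing down, gripper open.
Joint ranges: [-2.6, 2.6], [-0.5, 2.12], [-1.47, 1.34], [0.16, 2.42], [-1.27, 4.41], [0.06, 2.06], [-2.6, 2.6]. Speed limits (rad/s): [2.22, 2.22, 2.79, 2.79, 3.14, 3.14, 3.14].

INTERFACE

Orientations are given as a unit quaternion [x, y, z, w].
In Python, from bench import r gives the robot as it stands. The module is installed in compiled form; this text tells all that it offers.
- The arm moves only by the tool play_rows, never from a script. Its argument "commands" is a list of rows, each a list of 7 numbers: the shift along the world's x, y, z in cm, then the turn, a rotation vector about the world's x, y, z in rad, then the finger opening in cm, from 0 to 8.7. A call has 1 to 20 rows; each row shifts and turns the commanded pose from where the row before left it; what a row does not reach is not made up. A row lasts 1/8 s, in which the tool goes at most 62.5 mm and 10.7 degrees, less where a joint would pass 70% of its speed; a pose out of reach is approached as far as the arm can. A call is refused whole if a number of a shift passes 6.25 or a number of a turn 0.188, either way. A call with a gripper value outside its range is refused whole. The fingers move at their own pace and stop on an object; "grip_force" is the grip in N (left out, the last holds). Time passes only in rows, so rows that do not move let the fingers close. It gives the time, the measured TCP pose, the force and the opening at its end, in the units of the state.
- r.read_state(): the state, without advancing time (a new reading comes with each control period).
- r.camera(name): name is "scene" or "top" or "wrist"; returns a dict with "img" (420x560x3 uint8, red, green, blue), "K" (3x3 intrinsics, pixels), "camera_from_world" (4x4, takes a point from world to camera coordinates). Camera axes: x right, y down, z forward; pixel columns grow to the right and rows downward; lengths in m; the calibration is good to about 2 mm. A picture is of the moment at which its call begins. There is no depth.
- r.close_job(): hands the job in, once; it reports no verdict.
The state is a dict: "time": time; "joint_positions": joint angles; "joint_vel": joint speeds; "joint_torque": joint torques, N m; "ee_pos": TCP position; "eef_rot": TCP orientation; "ft_force": force on the tool from outside, world axes, zero at the start; "torque": the same for the moment, N m; "width": finger opening in m.
Only numpy, scipy, OpenCV 4.12 (cv2) and the standard library are available. Lean on these libraries where they do the work, as an engineer would, in place of code of your own. Each camera call takes 0.05 s, during which the arm holds its last target. There are 200 camera calls.

TASK

The next cups get six facets, so the larger of the two dividing heads has to be set for them: turn its round graduated dial by the black bar grip until the scale reads 60 degrees against the index line on the foot, then let go. The smaller head is set for another job: leave its dial as it is.

Things in the scene. Friction and masses are not known exactly. Their poses are not given: they have to be found in the camera images.
- dial_large (a joint): scale reading of the larger dividing head in rad (60 degrees = 1.047), 97 to 140 degrees at the start. It grows as the dial turns counter-clockwise seen from above. Aluminium disc 140 mm across, flat top 50 mm above the bench, a mark every 10 degrees, a number every 30, 0 to 180 clockwise round it. End stops at -11 and 191 degrees; light friction (0.06 N m), stays where left
- dial_large_foot: round grey foot of the larger head, screwed to the bench, 160 mm across; origin on the dial's axis at bench height, z up. The index is a black line on a white-topped grey block at its edge on the -x side (roughly towards the robot), level with the dial and reaching 28 mm out past it
- dial_large_grip (a point): point on the larger dial's axis, 70 mm above the bench, 16 mm below the top of its grip: an upright black bar across the middle of the dial, 64 mm long, 16 mm wide, standing 36 mm above the dial (50 to 86 mm above the bench). Axes turn with the dial: z up, x along the bar; the bar's end with a white line, at -x, points to the 0 mark
- dial_small_zero (a point): 0 mark on the rim of the smaller head's dial, made like the larger but 92 mm across, its top 42 mm and its bar grip's top 76 mm above the bench. The point lies 42 mm from that dial's axis and turns with it; x points from the mark to the axis, z up. To be left as it is
There are look-alikes about, which are no part of the job. What is shaped like the dial_large_foot but red is not meant.

How it is judged:
At the end, for the whole second after the job is handed in: The larger dial reads 60 degrees, within 10 degrees either way, and is at rest (value of joint dial_large between 0.873 and 1.222 rad and velocity of joint dial_large between -0.05 and 0.05 rad/s); the robot touches nothing.
It fails at once if the smaller head's dial is turned (its 0 mark moves more than 7 mm, about 10 degrees) (distance of dial_small_zero from where it was at the start of the episode above 0.007 m).
It also fails if it takes over 29 s, if anything falls off the work surface, if the arm or the gripper's body presses on something with over 40 N, if the wrist force passes 120 N, or if a joint passes its speed limit or range.

## Working session

There is one attempt and no reset: what is moved stays moved. The work goes in short steps, Python scripts to look and compute and a tool call to move; the robot and the scene stay as the last step left them, time stands still between calls to the robot, and variables do not carry over. Pictures are saved under pics/ and viewed, about 8 in all and at most 12, crops included, and the job is handed in when it is done.

Besides the shell and the picture viewer there is one more tool, called by a JSON object that holds its "op" and its "data", one argument or row to a line. play_rows: Moves the arm, as the interface text tells. Its arguments: {"type":"object","properties":{"commands":{"type":"array","items":{"type":"array","items":{"type":"number"}}},"grip_force":{"type":"number"}},"required":["commands"]}

```bash
mkdir -p pics; cat > h.py <<'E'
import numpy as np, cv2
from bench import r
def snap(n,f):
    c=r.camera(n); cv2.imwrite('pics/'+f,c['img'][:,:,::-1]); np.savez('pics/'+f[:-4]+'.npz',**c); return c
def ray(c,u,v,z):
    T=np.array(c['camera_from_world']);R=T[:3,:3];o=-R.T@T[:3,3]
    d=R.T@np.linalg.inv(c['K'])@np.array([u,v,1.]); return o+d*(z-o[2])/d[2]
def proj(c,p):
    T=np.array(c['camera_from_world']);q=c['K']@(T[:3,:3]@np.array(p)+T[:3,3]); return q[:2]/q[2]
E
python3 - <<'E'
from h import *
a=snap('top','top0.png'); b=snap('scene','scene0.png')
s=r.read_state(); print(s['time'],s['ee_pos'],s['eef_rot'],s['width'])
cv2.imwrite('pics/both.png',cv2.resize(np.vstack([a['img'],b['img']])[:,:,::-1],None,fx=.71,fy=.71))
print(np.round(a['camera_from_world'],2),np.round(a['K']))
E
```

```text
0.1 [0.23448346 0.57897123 0.22182455] [ 8.29252978e-01  5.58873044e-01 -5.18340491e-04  3.86281931e-04] 0.08710437092610489
[[-0.01 -1.    0.01 -0.01]
 [-0.99  0.01 -0.16  0.39]
 [ 0.16 -0.01 -0.99  0.92]
 [ 0.    0.    0.    1.  ]] [[423.   0. 283.]
 [  0. 423. 207.]
 [  0.   0.   1.]]
```

View pics/top0.png

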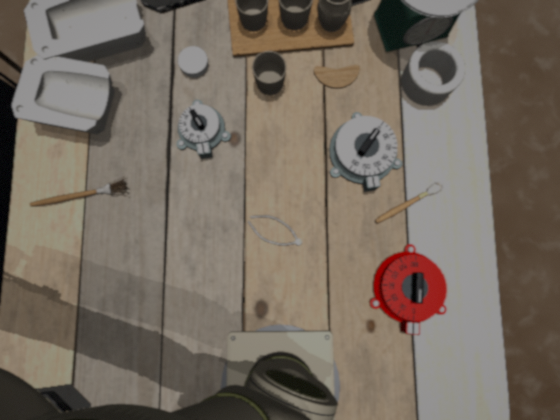

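View pics/scene0.png

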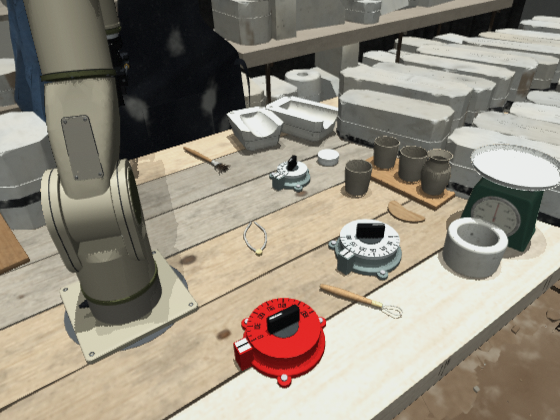

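The top view shows three heads: a small grey one at (200,126), a larger grey one at (366,146) and a red one at (410,288), which is excluded. The larger grey one at (366,146) fits the description, so I'll measure it and check an enlarged crop.

```bash
python3 - <<'E'
from h import *
a=np.load('pics/top0.npz')
im=a['img'][:,:,::-1]
crop=im[100:200,315:415]
crop2=im[85:165,160:240]
cv2.imwrite('pics/crop.png',np.hstack([cv2.resize(crop,(500,500),interpolation=cv2.INTER_CUBIC),cv2.resize(crop2,(300,500),interpolation=cv2.INTER_CUBIC)[:, :]]))
g=cv2.cvtColor(im,cv2.COLOR_BGR2GRAY).astype(int)
m=((g>140)&(np.ptp(im.astype(int),axis=2)<25)).astype(np.uint8)
for (x0,x1,y0,y1) in [(325,398,105,178),(172,228,95,145)]:
    n,l,st,ce=cv2.connectedComponentsWithStats(m[y0:y1,x0:x1]); i=1+np.argmax(st[1:,4])
    cs,_=cv2.findContours((l==i).astype(np.uint8),0,2); c=max(cs,key=cv2.contourArea)
    e=cv2.fitEllipse(cv2.convexHull(c)); u,v=e[0][0]+x0,e[0][1]+y0; print(e,u,v)
    p=ray(a,u,v,.05); q=ray(a,u+e[1][1]/2,v,.05); print(p,2*np.linalg.norm(q-p))
E
```

```text
((41.31843566894531, 39.093292236328125), (58.0784797668457, 60.06297302246094), 124.01786804199219) 366.3184356689453 144.09329223632812
[ 0.52602301 -0.19720403  0.05      ] 0.13581737423083362
((31.59203338623047, 23.396963119506836), (24.016693115234375, 35.814823150634766), 147.24066162109375) 203.59203338623047 118.39696311950684
[0.58822618 0.17055953 0.05      ] 0.0812011635715545
```

View pics/crop.png

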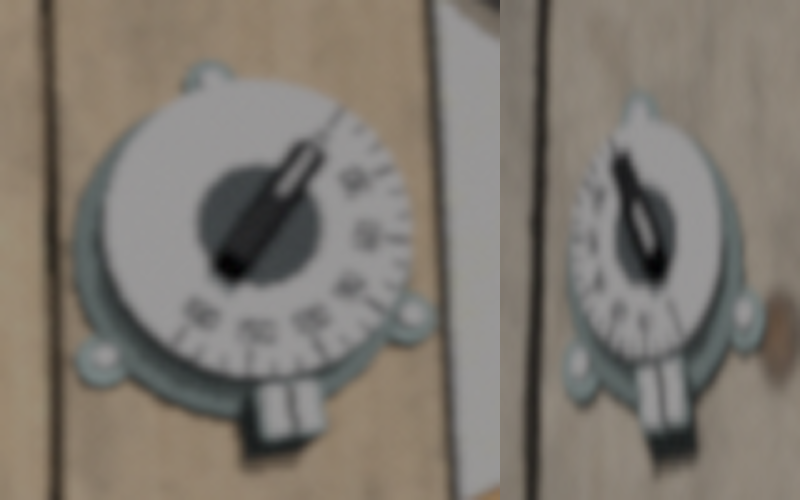

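The crop shows the larger aluminium disc with its white-lined bar end towards the 0 mark at crop (340,105), the index at about (293,405), and a reading a bit past 120. I'll compute the angles next.

```bash
python3 - <<'E'
from h import *
a=np.load('pics/top0.npz')
f=lambda x,y,z:ray(a,315+x/5-.4,100+y/5-.4,z)[:2]
c=ray(a,366.3,144.8+.6,.05)[:2]; c=f(258,230,.05)
ang=lambda p:np.degrees(np.arctan2(*(p-c)[::-1]))
z=f(340,105,.05); i=f(294,420,.05); i2=f(291,385,.05)
e1,e2=f(312,148,.086),f(230,268,.086)
print(c,'zero',ang(z),np.linalg.norm(z-c),'idx',ang(i),ang(i2),'bar mid',(e1+e2)/2,np.degrees(np.arctan2(*(e1-e2)[::-1])),np.linalg.norm(e1-e2),'reading',(ang(z)-ang(i))%360)
from scipy.spatial.transform import Rotation as R
s=r.read_state(); M=R.from_quat(s['eef_rot']).as_matrix(); print(s['ee_pos'],'toolx',np.degrees(np.arctan2(M[1,0],M[0,0])),s['joint_positions'])
E
```

```text
[ 0.52249663 -0.196798  ] zero -33.99002040566304 0.07108741002741363 idx -171.83227198955024 -170.56891928804876 bar mid [ 0.52111324 -0.19514452] -35.01616113944124 0.06592701711320641 reading 137.8422515838872
[0.23448346 0.57897123 0.22182455] toolx 67.95580794040653 [-1.20859132  0.33282392 -0.06470408  1.46085617  0.02160462  1.34990109
 -0.08846275]
```

{"op": "play_rows", "data": {
  "commands": [
    [4.3, -3.6, 0, 0, 0, -0.0135, 8.7],
    [4.3, -3.6, 0, 0, 0, -0.0135, 8.7],
    [4.3, -3.6, 0, 0, 0, -0.0135, 8.7],
    [4.3, -3.6, 0, 0, 0, -0.0135, 8.7],
    [4.3, -3.6, 0, 0, 0, -0.0135, 8.7],
    [1.2, -5, 0, 0, 0, -0.0135, 8.7],
    [1.2, -5, 0, 0, 0, -0.0135, 8.7],
    [1.2, -5, 0, 0, 0, -0.0135, 8.7],
    [1.2, -5, 0, 0, 0, -0.0135, 8.7],
    [1.2, -5, 0, 0, 0, -0.0135, 8.7],
    [1.2, -5, 0, 0, 0, -0.0135, 8.7],
    [0, -4.9, 0, 0, 0, -0.0135, 8.7],
    [0, -4.9, 0, 0, 0, -0.0135, 8.7],
    [0, -4.9, 0, 0, 0, -0.0135, 8.7],
    [0, -4.9, 0, 0, 0, -0.0135, 8.7],
    [0, -4.9, 0, 0, 0, -0.0135, 8.7],
    [0, -4.9, 0, 0, 0, -0.0135, 8.7],
    [0, 0, 0, 0, 0, 0, 8.7],
    [0, 0, 0, 0, 0, 0, 8.7]
  ],
  "grip_force": 20
}}

```text
time: 2.48
ee_pos: [0.5216, -0.194, 0.2222]
eef_rot: [0.888, 0.46, -0.0, -0.0]
ft_force: [-0.1, 0.6, 0.1]
width: 0.0866
```

```bash
python3 - <<'E'
from h import *
from scipy.spatial.transform import Rotation as R
a=snap('wrist','w1.png')
s=r.read_state(); M=R.from_quat(s['eef_rot']).as_matrix(); print(s['time'],s['ee_pos'],'toolx',np.degrees(np.arctan2(M[1,0],M[0,0])),M[:,2],s['joint_positions'])
print(proj(a,[.5225,-.1965,.05]),proj(a,[.5225,-.1965,.086]))
E
```

```text
2.525 [ 0.52174738 -0.19333642  0.22224737] toolx 54.897425474026576 [-5.26984420e-04  7.88637241e-04 -9.99999550e-01] [-0.20428695  0.18881119  0.54637503  1.67239038 -0.10171676  1.30941927
  1.31874537]
[279.75591633 191.88017941] [279.68376515 202.46293135]
```

View pics/w1.png

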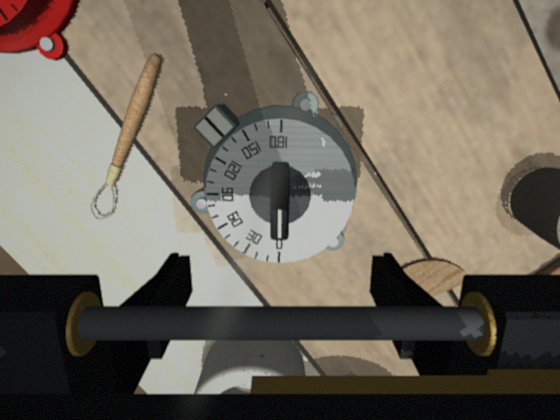

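The wrist view shows the dial centred at about (280,185), with the bar upright at x≈280, so the bar lies square to the jaws. The index stands between 120 and 150, nearer 140.

```bash
python3 - <<'E'
from h import *
a=np.load('pics/w1.npz')
c=ray(a,280,185,.05)[:2]; print(c, ray(a,280.5,201,.086))
ang=lambda u,v:np.degrees(np.arctan2(*(ray(a,u,v,.05)[:2]-c)[::-1]))
z=ang(279,262); i=ang(216,128); print(z,i,(z-i)%360)
E
```

```text
[ 0.51727085 -0.192532  ] [ 0.52185426 -0.19520804  0.086     ]
-35.93507641800357 -167.57571569735697 131.6406392793534
```

{"op": "play_rows", "data": {
  "commands": [
    [0, -0.15, -3.5, 0, 0, 0, 8.7],
    [0, 0, -3.5, 0, 0, 0, 8.7],
    [0, 0, -3.5, 0, 0, 0, 8.7],
    [0, 0, -3.5, 0, 0, 0, 8.7],
    [0, 0, -1.2, 0, 0, 0, 8.7],
    [0, 0, -1.2, 0, 0, 0, 8.7],
    [0, 0, 0, 0, 0, 0, 5],
    [0, 0, 0, 0, 0, 0, 3],
    [0, 0, 0, 0, 0, 0, 2],
    [0, 0, 0, 0, 0, 0, 1],
    [0, 0, 0, 0, 0, 0, 0],
    [0, 0, 0, 0, 0, 0, 0],
    [0, 0, 0, 0, 0, 0, 0],
    [0, 0, 0, 0, 0, 0, 0]
  ],
  "grip_force": 20
}}

```text
time: 4.28
ee_pos: [0.522, -0.1953, 0.0586]
eef_rot: [0.888, 0.46, 0.0, -0.0]
ft_force: [-1.8, -4.7, 0.5]
width: 0.016
```

{"op": "play_rows", "data": {
  "commands": [
    [0, 0, 0, 0, 0, -0.131, 0],
    [0, 0, 0, 0, 0, -0.131, 0],
    [0, 0, 0, 0, 0, -0.131, 0],
    [0, 0, 0, 0, 0, -0.131, 0],
    [0, 0, 0, 0, 0, -0.131, 0],
    [0, 0, 0, 0, 0, -0.131, 0],
    [0, 0, 0, 0, 0, -0.131, 0],
    [0, 0, 0, 0, 0, -0.131, 0],
    [0, 0, 0, 0, 0, -0.131, 0],
    [0, 0, 0, 0, 0, -0.131, 0],
    [0, 0, 0, 0, 0, 0, 0],
    [0, 0, 0, 0, 0, 0, 0]
  ]
}}

```text
time: 5.78
ee_pos: [0.5275, -0.1938, 0.0587]
eef_rot: [0.985, -0.174, 0.005, -0.0]
ft_force: [28.4, 0.7, -25.8]
width: 0.0159
```

```bash
python3 - <<'E'
from h import *
from scipy.spatial.transform import Rotation as R
a=snap('wrist','w2.png')
s=r.read_state(); M=R.from_quat(s['eef_rot']).as_matrix(); print(s['time'],s['ee_pos'],'toolx',np.degrees(np.arctan2(M[1,0],M[0,0])),s['ft_force'],s['torque'],s['width'])
E
```

```text
5.825 [ 0.52742797 -0.19377896  0.05871942] toolx -20.017227826351075 [ 28.75910031   1.21874013 -25.24324652] [ 0.30219426 -5.73431544  0.04181495] 0.015931875357130875
```

View pics/w2.png

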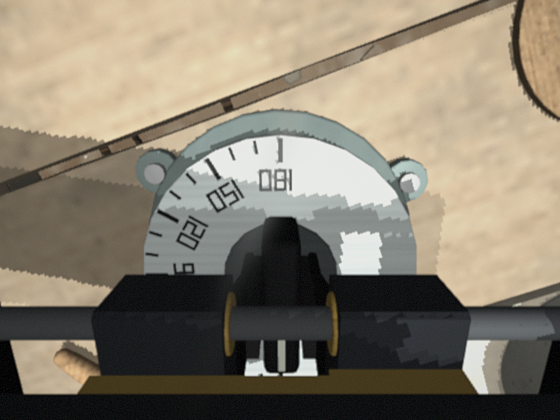

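The bar is gripped and turned by about 75°. The index isn't visible in this view. The axis lies about 5 mm further along +x than I commanded, which gives the 28 N side load, so I'll relieve that first, then open and rise.

{"op": "play_rows", "data": {
  "commands": [
    [0.3, 0.1, 0, 0, 0, 0, 0],
    [0.3, 0.1, 0, 0, 0, 0, 0],
    [0, 0, 0, 0, 0, 0, 0]
  ]
}}

```text
time: 6.2
ee_pos: [0.5275, -0.1937, 0.0586]
eef_rot: [0.984, -0.176, -0.0, -0.0]
ft_force: [-1.7, 2.7, 1.8]
width: 0.0159
```

{"op": "play_rows", "data": {
  "commands": [
    [0, 0, 0, 0, 0, 0, 2],
    [0, 0, 0, 0, 0, 0, 4],
    [0, 0, 0, 0, 0, 0, 6],
    [0, 0, 0, 0, 0, 0, 8],
    [0, 0, 0, 0, 0, 0, 8.7],
    [0, 0, 2, 0, 0, 0, 8.7],
    [0, 0, 4, 0, 0, 0, 8.7],
    [0, 0, 5, 0, 0, 0, 8.7],
    [0, 0, 5, 0, 0, 0, 8.7],
    [0, 0, 0, 0, 0, 0, 8.7]
  ]
}}

```text
time: 7.45
ee_pos: [0.5294, -0.1954, 0.2236]
eef_rot: [0.984, -0.176, 0.004, -0.0]
ft_force: [-0.4, -1.0, -0.4]
width: 0.0865
```

```bash
python3 - <<'E'
from h import *
a=snap('wrist','w3.png'); print(r.read_state()['ft_force'])
print(proj(a,[.5275,-.1937,.05]))
E
```

```text
[ 0.41338321 -0.07255237 -1.33518042]
[277.84141194 187.03421008]
```

View pics/w3.png

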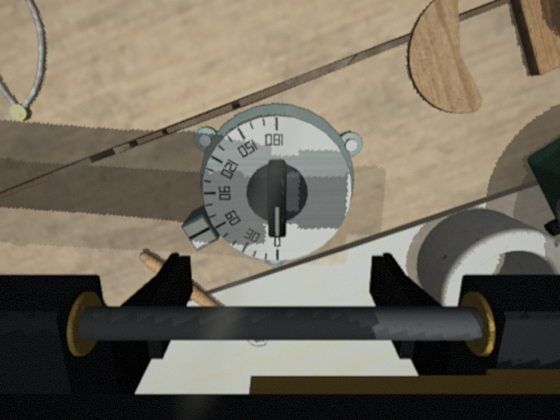

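The picture shows the dial centred near (278,188), the bar upright at x≈277, and the index at about (200,232), next to the 60 number. I'll measure the reading and enlarge it.

```bash
python3 - <<'E'
from h import *
a=np.load('pics/w3.npz')
im=a['img'][:,:,::-1]
cv2.imwrite('pics/c3.png',cv2.resize(im[95:275,175:365],(760,720),interpolation=cv2.INTER_CUBIC)[120:700])
E
```

```text
(no output)
```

View pics/c3.png

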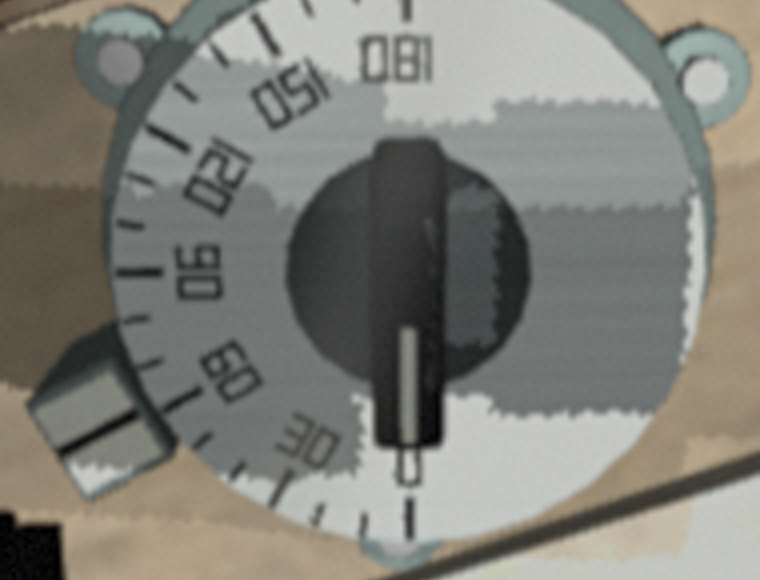

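The crop shows the index line ending at (138,413). Extended, it passes about 10 px on the 90 side of the 60 mark at (165,411). At a dial radius of about 275 px that is a reading of about 62 to 63°, well inside the tolerance. The hand is clear of everything and the forces are near zero.

```bash
python3 - <<'E'
from h import *
a=snap('top','top1.png'); b=np.load('pics/top0.npz')
s=(slice(90,165),slice(170,232)); print('small head mean diff',np.abs(a['img'][s].astype(int)-b['img'][s]).mean())
s=r.read_state(); print(s['time'],s['ft_force'],np.abs(s['joint_vel']).max())
print(r.close_job())
E
```

```text
small head mean diff 0.5375627240143369
7.55 [ 0.03371552  0.44988474 -0.65775884] 0.032323259686189945
the job is handed in; nothing more can be done
None
```

I gripped the larger grey head's bar, turned the dial about 75° clockwise, released it and raised the hand about 14 cm above the bar. I then handed the job in at about 7.5 s.

- **Reading:** the last close-up shows the index beside the 60 mark, at about 62–63° by eye, inside the 50–70° allowed. That was judged from one picture. My estimates of the starting reading disagreed by about 6° (138° from the top camera, 132° from the wrist camera), so I turned from 135°.
- **Smaller head:** its top-camera picture is essentially unchanged from the start, with a mean difference of 0.5 grey levels.
- **Clear of everything:** forces were under 1 N and the arm was nearly still at hand-in.
- **Side load:** my first estimate of the dial's axis was about 5 mm off, which caused a side load of about 28 N during the turn (about 38 N at the wrist with the vertical part). I removed it by shifting the hand before letting go.

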